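# Uncover the gas manifold and push the marked valve shut

## Robot

A 6-joint arm with a two-finger parallel gripper is mounted at the origin on a cart in front of the work surface, level with it; the furniture and walls round the work are solid. World frame = base frame: x ahead of the robot, y to its left, z up, the work surface at z = 0. Lengths are in m, angles in rad, forces in N, time in s.
With the tool pointing down it reaches from about 0.325 to 0.775 m from the base axis. Payload 5.5 kg.
Tool frame: the origin (TCP) lies midway between the tips of the shut fingers; the grasp point (between the pads) lies 19 mm behind it; z points along the fingers, y is the line along which they close (so a half turn about z gives the same grasp; the last joint's range is limited). The gripper opens to 85 mm and grips with 20 to 120 N. Pads are 22 mm wide; open, the fingers measure 114 mm over their backs; the gripper's body (76 mm by 85 mm) begins 54 mm behind the grasp point. The pads swing forward as they close: fully open they stand 13 mm farther back than shut.
Start: joints at [-1.26, 0.091, 1.231, -0, 1.82, -0.057], TCP at [0.216, -0.56, 0.231] pointing down, gripper open.
Joint ranges: [-2.87, 2.87], [-0.86, 2.18], [0.17, 2.46], [-1.51, 4.65], [0.06, 2.69], [-2.65, 2.65]. Speed limits (rad/s): [2.57, 2.57, 3.01, 3.14, 3.14, 3.14].

## Interface

Orientations are given as a 3x3 rotation matrix whose columns are the frame's x, y, z axes.
In Python, from cell import bot, optics gives the robot as it stands.
- The arm moves only by the shell command python3 -m creep 'ROWS' [FORCE]. ROWS is JSON, a list of rows, each a list of 3 entries, a list of its own where there are three numbers: the shift along the tool's x, y, z in mm, then the turn, a rotation vector about the tool's x, y, z in degrees, then the finger opening in mm, from 0 to 85.4. A call has exactly 10 rows; each row is the pose to reach, as a shift and turn from the pose commanded when the call began, along the tool's axes at that moment; what a row does not reach only later rows make up. A row lasts 1/8 s, in which the tool goes at most 62.5 mm and 10.7 degrees, less where a joint would pass 70% of its speed; a pose out of reach is approached as far as the arm can. A call with a gripper value outside its range is refused whole. The fingers move at their own pace and stop on an object; FORCE is the grip in N (left out, the last holds). Time passes only in rows, so rows that repeat a pose let the fingers close, or fill a call up. It gives the time, the measured TCP pose, the force, the opening and the grip force at its end, in the units of the state.
- bot.get_obs(): the state, without advancing time (a new reading comes with each control period).
- optics.camera(name): name is "side" or "top" or "wrist"; returns a dict with "frame" (384x512x3 uint8, red, green, blue), "fovy" (degrees; the focal length in pixels is half the picture's height over the tangent of half this angle, whatever the lens; pixels are square), "cx", "cy" (the principal point, pixels), "eye" and "rotation" of the camera in the world; the wrist camera has in their place "T_tool_cam" (4x4, takes a point from camera to tool coordinates, whose origin is the TCP and whose axes are the flange's). Camera axes: x right, y down, z forward; pixel columns grow to the right and rows downward; lengths in m; the calibration is good to about 2 mm. A picture is of the moment at which its call begins: read the wrist's pose just before it. There is no depth.
- bot.close_job(): hands the job in; it is judged then, once.
Trained networks look in a picture, given as the dict that the camera call returned (one of the last four; its "shot" number tells which), for a name from the list of things; names that differ only in an ending like _2 or _b are one class to them, and where a whole thing is asked for, a point or a joint stands for the part that bears it (a point fixed in the world has none). Each returns a list of dicts, best first, with "confidence" (0 to 1); they miss things now and then, are a little off and sometimes report something else, mostly with a low value. They report only what shows in the picture. A call takes as long as a camera call.
- optics.regions_of(picture, query): "mask" (384x512 bool, what is visible of it) and "location" ([row, column] in pixels, amid what is visible of it).
The state is a dict: "time_s": time; "qpos": joint angles; "qvel": joint speeds; "effort": joint torques, N m; "ee_pos": TCP position; "ee_rot": TCP orientation; "wrist_force": force on the tool from outside, world axes, zero at the start; "torque": the same for the moment, N m; "opening": finger opening in m; "grip_force": force on a finger pad.
Only numpy, scipy, OpenCV 4.12 (cv2) and the standard library are available. Lean on these libraries where they do the work, as an engineer would, in place of code of your own. Each camera call takes 0.05 s, during which the arm holds its last target. There are 200 camera calls.

## Task

Slide the cover of the white manifold box aside, all the way along to the other end of the box, so that the two valve levers lie uncovered. Then push the marked lever, the one with the round plate on its hub, fully shut: a quarter turn clockwise, up to its stop. Only push with fingertips or the outside of the fingers: do not pinch the cover or the lever, do not lift the cover, leave the other lever as it is and the bottles, vial and timer where they stand.

Things in the scene. Friction and masses are not known exactly. Their poses are not given: they have to be found in the camera images.
- manifold_box: fixed white box, 140 (x) x 452 (y) x 70 mm high. Origin: centre of its underside. The +y half (robot's left) is an open bay, inside y 3 to 219, x -55 to 55 mm, floor 6 mm high, with two valves; the -y half is a closed deck. The cover runs along y at z = 62 mm on ledges and deck, inside 70 mm high rims on all four sides. The bay is empty above the brass valve bodies (33 mm) but for levers and stems.
- cover: loose flat grey cover, 126 (x) x 222 (y) x 5 mm, about 0.4 kg, lying in the box's guides over the bay, axes as the box's (2 mm play). Origin: centre of its underside; it starts 100 to 111 mm along the box's +y, and is at y = -113 mm when against the other end.
- cover_rib (a point): centre of the upright push rib across the middle of the cover: 80 mm long (cover x), 12 mm thick (cover y), rising from the cover's upper face to 29 mm above the cover's underside (91 mm above the worktop); this point is 12 mm below the rib's top. Axes as the cover's.
- marked_pivot (a point): on the upright pivot axis of the marked lever, 45 mm above the worktop (the lever's mid-height). The marked lever has a round plate, 30 mm across, 3 mm thick, on top of its hub (54 to 57 mm above the worktop). The two valves stand in either order, pivots about 92 mm apart along the box's y, 15 mm behind its middle; the cover hides them at the start.
- marked_handle (a joint): turn of the marked lever: 0 = open, lever points along the box's -x, to the robot; grows clockwise seen from above; 1.571 rad = shut, at a hard stop, lever points along the box's +y. Starts at 0 to 0.3. Stays where left (0.08 N m of friction, no spring).
- marked_end (a point): on the marked lever's centre line, 40 mm from its pivot, at mid-height. The lever is a flat dark steel bar 10 mm wide, 18 mm tall (36 to 54 mm above the worktop), ending 52 mm from the pivot. Its x axis points along the lever towards the pivot.
- plain_pivot (a point): pivot of the other, plain lever without a round plate, 45 mm above the worktop; must not be turned.
- plain_end (a point): point on the plain lever's centre line, 40 mm from its pivot, at mid-height (45 mm above the worktop). The lever has the same shape as the marked one, but no round plate.
- amber_bottle: brown bottle with black cap, 52 mm across, 115 mm tall, standing loose behind the box; origin: centre of its underside
- stain_bottle: dark violet bottle with white cap, 38 mm across, 85 mm tall, standing loose behind the box; origin: centre of its underside
- blue_cap_vial: small vial with blue cap, 21 mm across, 45 mm tall, standing loose behind the box; origin: centre of its underside
- timer_yellow: small yellow timer case, 16 x 52 x 16 mm, lying loose in front of the box; origin: centre of its underside

How it is judged:
On the way, in this order (a step that is already met when the one before it is completed fails the run):
1. the cover is slid to the other end while the marked valve is still open (y of cover_rib in the frame of manifold_box below -0.095 m and z of cover_rib in the frame of manifold_box below 0.085 m and value of joint marked_handle below 0.5 rad), for 0.2 s.
2. the marked lever is pushed shut (value of joint marked_handle above 1.45 rad), for 0.2 s.
At the end, for the whole second after the job is handed in: The cover lies flat in its guides within 18 mm of the far end, the marked lever is within 0.12 rad (7 degrees) of its shut stop, the plain lever's point 40 mm from its pivot is within 10 mm of where it was, and each bystander is within 20 mm of where it stood (y of cover_rib in the frame of manifold_box below -0.095 m and z of cover_rib in the frame of manifold_box below 0.085 m and angle between cover_rib's own z axis and vertical below 0.05 rad and value of joint marked_handle above 1.45 rad and linear speed of cover below 0.02 m/s and distance of plain_end from where it was at the start of the episode below 0.01 m and distance of each of amber_bottle, stain_bottle, blue_cap_vial, timer_yellow from where it was at the start of the episode below 0.02 m); the robot touches nothing.
It fails at once if the cover is lifted out of its guides (over 6 mm) or tipped over 0.15 rad (z of cover_rib in the frame of manifold_box above 0.085 m or angle between cover_rib's own z axis and vertical above 0.15 rad).
It fails at once if the plain lever is turned (10 mm at 40 mm from its pivot) (distance of plain_end from where it was at the start of the episode above 0.01 m).
It fails at once if the cover's rib is pinched between the fingers (contact force between the fingers and cover above 0.5 N and x of the grasp point in the frame of cover_rib between -0.045 and 0.045 m and y of the grasp point in the frame of cover_rib between -0.006 and 0.006 m and z of the grasp point in the frame of cover_rib below 0.016 m).
It fails at once if the marked lever is pinched between the fingers (contact force between the fingers and marked_handle above 0.5 N and x of the grasp point in the frame of marked_end between -0.045 and 0.045 m and y of the grasp point in the frame of marked_end between -0.006 and 0.006 m and z of the grasp point in the frame of marked_end below 0.016 m).
It fails at once if a bottle, the vial or the timer is moved over 20 mm or lifted (distance of any of amber_bottle, stain_bottle, blue_cap_vial, timer_yellow from where it was at the start of the episode above 0.02 m).
It also fails if it takes over 45 s, if anything falls off the work surface, if the arm or the gripper's body presses on something with over 40 N, if the wrist force passes 120 N, or if a joint passes its speed limit or range.

## Working session

There is one attempt and no reset: what is moved stays moved. The work goes in short steps, Python scripts to look and compute and a shell command to move; the robot and the scene stay as the last step left them, time stands still between calls to the robot, and variables do not carry over. Pictures are saved under pics/ and viewed, at most 10 in all, crops included, and the job is handed in when it is done.

```bash
ls; mkdir -p pics; cat > h.py <<'E'
import numpy as np, cv2, json
from cell import bot, optics
def cam(n):
    o=bot.get_obs(); c=optics.camera(n)
    if 'T_tool_cam' in c:
        T=np.array(c['T_tool_cam']); R=np.array(o['ee_rot']); c['rotation']=R@T[:3,:3]; c['eye']=np.array(o['ee_pos'])+R@T[:3,3]
    c['f']=c['frame'].shape[0]/2/np.tan(np.radians(c['fovy'])/2)
    return c
def px2z(c,uv,z):
    uv=np.atleast_2d(uv).astype(float)
    d=np.c_[(uv[:,0]-c['cx'])/c['f'],(uv[:,1]-c['cy'])/c['f'],np.ones(len(uv))]@np.array(c['rotation']).T
    e=np.array(c['eye']); return e+d*((z-e[2])/d[:,2])[:,None]
def proj(c,P):
    q=(np.atleast_2d(P)-np.array(c['eye']))@np.array(c['rotation']); return np.c_[q[:,0]/q[:,2]*c['f']+c['cx'],q[:,1]/q[:,2]*c['f']+c['cy']]
def save(c,n): cv2.imwrite('pics/'+n+'.png',c['frame'][:,:,::-1])
E
python3 - <<'E'
from h import *
np.set_printoptions(precision=4,suppress=True)
o=bot.get_obs(); print(o['time_s'],o['ee_pos'],np.array(o['ee_rot']),o['opening'])
ims=[]
for n in ('top','side'):
    c=cam(n); ims.append(c['frame']); print(n,c['eye'],c['f'],c['cx'],c['cy'],{k:v for k,v in c.items() if k not in('frame','rotation')}.keys())
    print(np.array(c['rotation']))
    for q in('manifold_box','cover','cover_rib','amber_bottle','stain_bottle','blue_cap_vial','timer_yellow'):
        r=optics.regions_of(c,q)
        for d in r[:1]:
            m=d['mask'].astype(np.uint8); rc=cv2.minAreaRect(cv2.findNonZero(m)); 
            print(q,round(d['confidence'],2),d['location'],m.sum(),np.round(rc[0]),np.round(rc[1]),round(rc[2],1), 'px2z0',px2z(c,[d['location'][::-1]],0.07)[0])
            if n=='top': np.save(q+'.npy',m)
cv2.imwrite('pics/a.png',np.vstack(ims)[:,:,::-1]) if 0 else [cv2.imwrite(f'pics/a{i}.png',m[:,:,::-1]) for i,m in enumerate(ims)]
E
```

```text
pics
0.0 [ 0.2156 -0.5596  0.2301] [[ 0.9331  0.3596 -0.0006]
 [ 0.3596 -0.9331  0.0019]
 [ 0.0001 -0.002  -1.    ]] 0.0853199403732386
top [0.4165 0.0806 1.0063] 446.9604305789441 259.62525455929 191.80734177934917 dict_keys(['fovy', 'cx', 'cy', 'eye', 'shot', 'f'])
[[ 0.0075 -0.9899  0.1417]
 [-0.9999 -0.0092 -0.0114]
 [ 0.0126 -0.1416 -0.9898]]
manifold_box 0.97 [191.9, 330.8] 8091 [286. 190.] [ 67. 214.] 90.0 px2z0 [ 0.5517 -0.0812  0.07  ]
cover 0.94 [188.2, 239.9] 6022 [238. 189.] [ 58. 105.] 90.0 px2z0 [0.5579 0.1116 0.07  ]
cover_rib 0.75 [188.5, 240.2] 6020 [238. 190.] [ 57. 105.] 90.0 px2z0 [0.5572 0.111  0.07  ]
amber_bottle 0.72 [130.4, 215.7] 684 [214. 132.] [31. 26.] 90.0 px2z0 [0.6834 0.1655 0.07  ]
stain_bottle 0.71 [137.0, 249.2] 304 [249. 137.] [20. 16.] 90.0 px2z0 [0.6696 0.0931 0.07  ]
blue_cap_vial 0.68 [146.3, 328.4] 92 [327. 147.] [ 8. 11.] 45.0 px2z0 [ 0.6508 -0.0775  0.07  ]
timer_yellow 0.64 [247.1, 318.7] 169 [321. 246.] [ 8. 22.] 90.0 px2z0 [ 0.4353 -0.0542  0.07  ]
side [ 0.4962 -0.6624  0.6691] 392.9628797236698 249.05592653414473 188.929958301378 dict_keys(['fovy', 'cx', 'cy', 'eye', 'shot', 'f'])
[[ 0.9986 -0.0159  0.0514]
 [-0.0503 -0.6124  0.7889]
 [ 0.0189 -0.7904 -0.6123]]
manifold_box 0.93 [265.0, 257.7] 6827 [265. 237.] [155.  75.] 89.0 px2z0 [ 0.5512 -0.1382  0.07  ]
cover 0.82 [195.8, 254.7] 2772 [256. 192.] [56. 54.] 90.0 px2z0 [0.5588 0.0818 0.07  ]
cover_rib 0.88 [194.1, 254.9] 2834 [256. 192.] [57. 54.] 90.0 px2z0 [0.5597 0.0885 0.07  ]
amber_bottle 0.94 [172.2, 301.7] 557 [302. 177.] [20. 41.] 4.4 px2z0 [0.6894 0.1781 0.07  ]
stain_bottle 0.86 [200.1, 305.5] 406 [302. 201.] [30. 15.] 90.0 px2z0 [0.6804 0.062  0.07  ]
blue_cap_vial 0.45 [257.7, 307.8] 128 [307. 259.] [ 8. 17.] 6.3 px2z0 [ 0.6547 -0.1223  0.07  ]
timer_yellow 0.47 [260.9, 206.0] 144 [205. 260.] [21.  6.] 90.0 px2z0 [ 0.4481 -0.124   0.07  ]
```

View pics/a0.png

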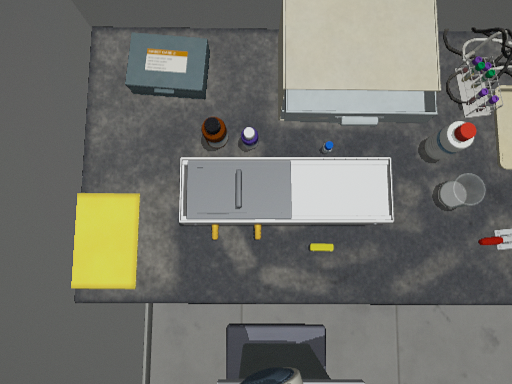

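```bash
python3 - <<'E'
from h import *
np.set_printoptions(precision=4,suppress=True)
c=cam('top')
# box outline: union of box and cover masks, fit rectangle at z=.07 
m=(np.load('manifold_box.npy')|np.load('cover.npy'))
h=cv2.convexHull(cv2.findNonZero(m))[:,0]
for nm,mm,z in(('box',m,.07),('cover',np.load('cover.npy'),.067)):
    P=px2z(c,cv2.findNonZero(mm)[:,0],z)[:,:2].astype(np.float32)*1000
    r=cv2.minAreaRect(P); print(nm,r)
g=c['frame'].astype(int)
# rows/cols profile on top image
print('row190',g[190,170:410:1].sum(1)//3)
print('col 340',g[140:240,340].sum(1)//3)
print('col 275',g[140:240,275].sum(1)//3)
E
```

```text
box ((554.6944580078125, 14.25396728515625), (143.34246826171875, 451.1335144042969), 0.5906466245651245)
cover ((557.1140747070312, 113.83646392822266), (124.45775604248047, 222.516845703125), 0.4897899329662323)
row190 [107 106  99  95  93  93  94  95  94  93 222 136 219 146 101  98  82 136
 145 144 145 143 144 145 145 145 146 145 146 145 145 145 145 145 145 145
 146 146 145 145 146 146 146 145 146 146 147 146 146 146 146 147 146 146
 148 144 147 146 146 146 147 147 146 146 150  97  96 125 139 145 119  80
 145 149 147 148 147 147 148 147 148 147 146 148 146 148 146 148 147 147
 147 147 149 147 148 148 148 148 149 148 149 146 148 149 148 149 149 148
 148 150 147 151 148 149 149 149 148 150 150 148 142 178 215 215 215 214
 214 216 214 215 216 215 215 215 215 215 215 214 215 215 216 215 215 216
 215 215 215 215 215 215 215 215 215 215 215 215 215 214 215 216 215 215
 215 214 215 215 214 215 215 215 215 215 215 216 215 215 215 214 215 215
 215 214 214 216 215 215 214 215 215 215 215 215 214 215 215 215 214 214
 215 214 214 214 215 215 214 214 215 214 215 214 214 215 215 215 214 215
 21
[... 225 characters left out ...]
 215 215 215 215 215 215
 215 215 215 215 215 215 215 215 215 215 215 216 215 216 215 215 216 215
 215 215 215 215 214 215 215 214 214 215 215 215 215 215 215 214 214 215
 215 215 216 209 213 215 216 191 207 213 148  84  67  46  62  71  72  72
  70  72  73  73  73  73  70  72  73  70]
col 275 [ 79  77  76  79  82  76  78  77  77  75  72  73  69  73  76  75  67 205
 225 154 135 149 144 145 144 146 146 144 145 146 147 146 147 146 145 146
 146 146 147 147 149 147 148 147 148 147 148 149 149 147 149 149 148 149
 147 150 149 150 148 149 151 150 149 151 149 152 150 150 151 151 151 150
 152 151 152 152 150 152 122 171 212 222 155  85  81  60  87  93  83  75
  73  76  82  83  76  77  79  76  74  75]
```

The top view shows the box nearly aligned with the world axes, at px columns 180–393 and rows 157–224. The cover is on its left half, with the rib at (238,190). The bottles are behind the box at (214,130) and (249,137), the vial is at (328,146) and the timer in front at (321,247). The measured sizes match those given: box 143×451 mm, cover 124×222 mm. The cover sits about 100 mm along from the box centre.

```bash
python3 -m creep '[[[40,-38,0],[0,0,3],0],[[80,-76,0],[0,0,6],0],[[121,-114,0],[0,0,9],0],[[161,-152,0],[0,0,12],0],[[201,-189,0],[0,0,15],0],[[241,-227,0],[0,0,18],0],[[282,-265,0],[0,0,21],0],[[322,-303,0],[0,0,21],0],[[362,-341,0],[0,0,21],0],[[402,-378,0],[0,0,21],0]]' 40
```

```text
time_s: 2.1
ee_pos: [0.4554, -0.0608, 0.2316]
ee_rot: [[1.0, 0.001, 0.001], [0.001, -1.0, -0.0], [0.001, 0.0, -1.0]]
wrist_force: [1.3, -1.2, -0.7]
opening: -0.0001
grip_force: 0.0
```

```bash
python3 -m creep '[[[20,-40,0],[0,0,0],0],[[45,-85,0],[0,0,0],0],[[70,-130,0],[0,0,0],0],[[90,-175,0],[0,0,0],0],[[102,-205,0],[0,0,0],0],[[102,-211,0],[0,0,0],0],[[102,-211,10],[0,0,0],0],[[102,-211,10],[0,0,0],0],[[102,-211,10],[0,0,0],0],[[102,-211,10],[0,0,0],0]]'
python3 - <<'E'
from h import *
c=cam('wrist'); save(c,'w1'); print(bot.get_obs()['ee_pos'])
r=optics.regions_of(c,'cover')[:1]
for d in r:
    P=px2z(c,cv2.findNonZero(d['mask'].astype(np.uint8))[:,0],.067)[:,:2]; print(d['confidence'],P.min(0),P.max(0))
for x in(.517,.557,.597): print(proj(c,[[x,.108,.091],[x,.12,.091]]).round())
E
```

```text
time_s: 3.35
ee_pos: [0.5567, 0.1479, 0.2217]
ee_rot: [[1.0, 0.0, 0.001], [0.0, -1.0, 0.0], [0.001, -0.0, -1.0]]
wrist_force: [0.7, 0.1, -0.4]
opening: 0.0
grip_force: 0.0
[0.55673324 0.14802608 0.22175298]
0.92 [0.49357257 0.00540742] [0.62054744 0.22614025]
[[298. 228.]
 [284. 228.]]
[[300. 183.]
 [285. 183.]]
[[302. 133.]
 [287. 133.]]
```

View pics/w1.png

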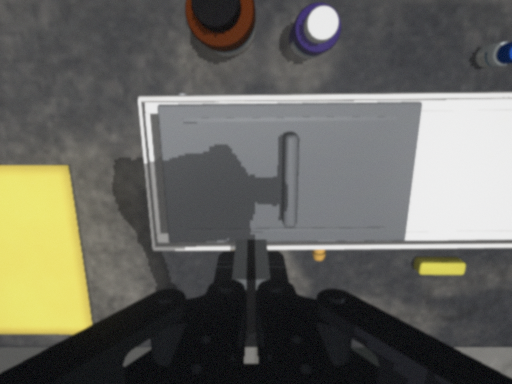

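The wrist view shows the rib at columns 284–299, rows 133–228, right where my estimate projects. I'll lower the closed fingers behind it on the +y side.

```bash
python3 -m creep '[[[0,0,30],[0,0,0],0],[[0,0,60],[0,0,0],0],[[0,0,90],[0,0,0],0],[[0,0,115],[0,0,0],0],[[0,0,135],[0,0,0],0],[[0,0,146],[0,0,0],0],[[0,0,146],[0,0,0],0],[[0,6,146],[0,0,0],0],[[0,14,146],[0,0,0],0],[[0,22,146],[0,0,0],0]]'
```

```text
time_s: 4.7
ee_pos: [0.5572, 0.1264, 0.0764]
ee_rot: [[1.0, 0.001, 0.002], [0.001, -1.0, 0.001], [0.002, -0.001, -1.0]]
wrist_force: [-0.9, 2.4, 2.0]
opening: 0.0
grip_force: 1.3
```

```bash
python3 -m creep '[[[0,12,0],[0,0,0],0],[[0,26,0],[0,0,0],0],[[0,42,0],[0,0,0],0],[[0,58,0],[0,0,0],0],[[0,74,0],[0,0,0],0],[[0,90,0],[0,0,0],0],[[0,106,0],[0,0,0],0],[[0,122,0],[0,0,0],0],[[0,134,0],[0,0,0],0],[[0,142,0],[0,0,0],0]]'
python3 -m creep '[[[0,10,0],[0,0,0],0],[[0,20,0],[0,0,0],0],[[0,29,0],[0,0,0],0],[[0,37,0],[0,0,0],0],[[0,44,0],[0,0,0],0],[[0,50,0],[0,0,0],0],[[0,55,0],[0,0,0],0],[[0,58,0],[0,0,0],0],[[0,60,0],[0,0,0],0],[[0,60,0],[0,0,0],0]]'
python3 - <<'E'
from h import *
c=cam('top'); save(c,'t2')
for q in('cover','marked_handle','marked_pivot','plain_pivot','plain_end'):
  for d in optics.regions_of(c,q)[:2]:
    P=px2z(c,cv2.findNonZero(d['mask'].astype(np.uint8))[:,0],.067 if q=='cover' else .055)[:,:2]; print(q,d['confidence'],P.min(0),P.max(0),d['location'])
E
```

```text
time_s: 5.95
ee_pos: [0.5568, -0.0163, 0.0752]
ee_rot: [[1.0, 0.001, -0.0], [0.001, -1.0, 0.0], [-0.0, -0.0, -1.0]]
wrist_force: [-0.0, 2.7, 1.0]
opening: -0.0
grip_force: 1.3
time_s: 7.2
ee_pos: [0.5567, -0.0758, 0.0752]
ee_rot: [[1.0, 0.001, -0.001], [0.001, -1.0, -0.001], [-0.001, 0.001, -1.0]]
wrist_force: [0.2, 0.6, 0.5]
opening: -0.0001
grip_force: 0.4
cover 0.93 [ 0.49291839 -0.20985623] [0.62092837 0.0158436 ] [199.8, 320.7]
marked_handle 0.75 [0.52109536 0.15501304] [0.58404656 0.18101382] [185.8, 212.0]
marked_pivot 0.97 [0.4530116  0.15252001] [0.60385344 0.18300719] [197.2, 214.4]
plain_pivot 0.65 [0.45375513 0.0623453 ] [0.60694551 0.08845596] [190.7, 258.3]
plain_end 0.56 [0.52402706 0.06889285] [0.57839805 0.08367903] [193.0, 257.0]
```

```bash
python3 -m creep '[[[0,-6,0],[0,0,0],0],[[0,-8,-20],[0,0,0],0],[[0,-10,-60],[0,0,0],0],[[0,-40,-110],[0,0,0],0],[[0,-80,-140],[0,0,0],0],[[0,-120,-150],[0,0,0],0],[[0,-160,-150],[0,0,0],0],[[0,-190,-150],[0,0,0],0],[[0,-190,-150],[0,0,0],0],[[0,-190,-150],[0,0,0],0]]'
python3 - <<'E'
from h import *
c=cam('wrist'); save(c,'w3')
for q in('cover','marked_handle','marked_pivot','plain_end'):
  for d in optics.regions_of(c,q)[:2]:
    m=d['mask'].astype(np.uint8)
    P=px2z(c,cv2.findNonZero(m)[:,0],.067 if q=='cover' else .054)[:,:2]; print(q,d['confidence'],P.min(0),P.max(0),d['location'],cv2.boundingRect(m))
# hypotheses
for p in((.572,.168),(.572,.076)): print(proj(c,[[*p,.057],[p[0]-.04,p[1],.054],[p[0]-.052,p[1],.054]]).round())
cv2.imwrite('pics/w3z.png',cv2.resize(c['frame'][60:280,60:360,::-1],None,fx=2.6,fy=2.6,interpolation=cv2.INTER_CUBIC))
E
```

```text
time_s: 8.75
ee_pos: [0.5568, 0.1141, 0.2263]
ee_rot: [[1.0, 0.001, 0.001], [0.001, -1.0, -0.0], [0.001, 0.0, -1.0]]
wrist_force: [-0.7, -1.0, 0.0]
opening: -0.0003
grip_force: 0.0
cover 0.59 [ 0.49477228 -0.13137902] [0.61913158 0.01780026] [169.2, 433.4] (355, 103, 157, 137)
marked_handle 0.65 [0.52117744 0.15522201] [0.58526961 0.18392294] [161.5, 191.2] (175, 141, 32, 68)
marked_pivot 0.8 [0.46826006 0.14967563] [0.61001255 0.18392294] [162.3, 196.2] (175, 113, 38, 146)
plain_end 0.25 [0.52117744 0.15522201] [0.58527005 0.18403831] [164.2, 190.6] (175, 141, 32, 68)
[[192. 156.]
 [194. 197.]
 [195. 209.]]
[[293. 156.]
 [291. 197.]
 [291. 209.]]
```

View pics/w3z.png

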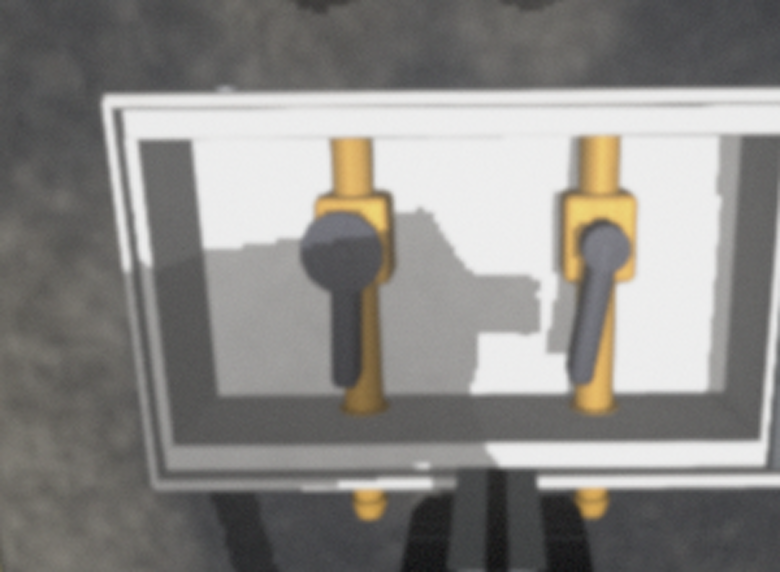

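The wrist crop shows the marked lever (round plate) as the left valve, with the plate centre at about (191,157) and the lever tip at (193,208) in full-frame px. That puts it at angle ≈0 and the pivot at about (0.571, 0.169). The plain lever is at (293,156). I'll lower the fingers between the two levers.

```bash
python3 -m creep '[[[-12,-8,10],[0,0,0],0],[[-24,-16,40],[0,0,0],0],[[-24,-16,75],[0,0,0],0],[[-24,-16,110],[0,0,0],0],[[-24,-16,140],[0,0,0],0],[[-24,-16,162],[0,0,0],0],[[-24,-16,176],[0,0,0],0],[[-24,-16,184],[0,0,0],0],[[-24,-16,184],[0,0,0],0],[[-24,-16,184],[0,0,0],0]]'
python3 - <<'E'
from h import *
c=cam('top'); print(np.round(bot.get_obs()['qpos'],2))
cv2.imwrite('pics/t4z.png',cv2.resize(c['frame'][130:250,150:300,::-1],None,fx=4,fy=4,interpolation=cv2.INTER_CUBIC))
E
```

```text
time_s: 10.25
ee_pos: [0.5333, 0.1306, 0.0424]
ee_rot: [[1.0, 0.001, 0.002], [0.001, -1.0, 0.0], [0.002, -0.0, -1.0]]
wrist_force: [-0.0, 0.7, -0.0]
opening: -0.0004
grip_force: 0.0
[ 0.18 -0.    1.66  0.    1.48  1.75]
```

View pics/t4z.png

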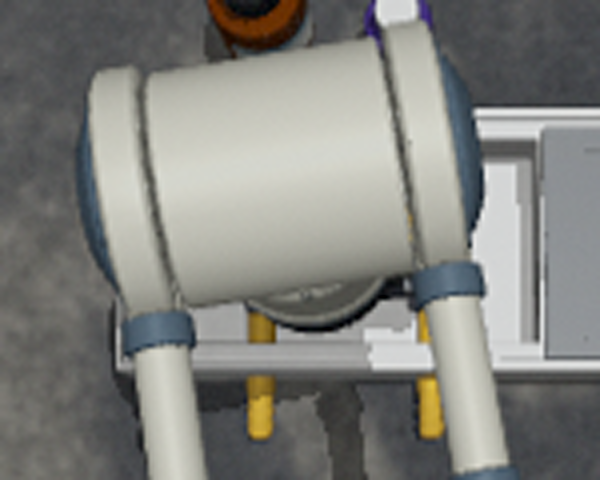

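The top view shows the arm hiding the fingers, with the cover clear on the right from x px 540 in the crop. There is no contact force, so I'll push the lever along its arc.

```bash
python3 -m creep '[[[0,-10,0],[0,0,0],0],[[0,-19,0],[0,0,0],0],[[-4,-29,0],[0,0,0],0],[[-6,-38,0],[0,0,0],0],[[-6,-44,0],[0,0,0],0],[[-5,-50,0],[0,0,0],0],[[-3,-56,0],[0,0,0],0],[[0,-61,0],[0,0,0],0],[[5,-66,0],[0,0,0],0],[[9,-71,0],[0,0,0],0]]'
```

```text
time_s: 11.55
ee_pos: [0.5417, 0.2017, 0.041]
ee_rot: [[1.0, 0.001, -0.001], [0.001, -1.0, -0.0], [-0.001, 0.0, -1.0]]
wrist_force: [-1.9, -1.4, -0.8]
opening: -0.0002
grip_force: 1.2
```

```bash
python3 -m creep '[[[3,-2,0],[0,0,0],0],[[6,-4,0],[0,0,0],0],[[9,-5,0],[0,0,0],0],[[11,-6,0],[0,0,0],0],[[12,-6,0],[0,0,0],0],[[13,-6,0],[0,0,0],0],[[13,-6,0],[0,0,0],0],[[13,-6,0],[0,0,0],0],[[13,-6,0],[0,0,0],0],[[13,-6,0],[0,0,0],0]]'
```

```text
time_s: 12.8
ee_pos: [0.5546, 0.2076, 0.0414]
ee_rot: [[1.0, 0.001, 0.0], [0.001, -1.0, 0.0], [0.0, -0.0, -1.0]]
wrist_force: [-1.4, -0.1, -0.3]
opening: -0.0002
grip_force: 0.7
```

```bash
python3 -m creep '[[[0.5,0,0],[0,0,0],0],[[1,0,0],[0,0,0],0],[[1.5,0,0],[0,0,0],0],[[2,0,0],[0,0,0],0],[[2,0,0],[0,0,0],0],[[2,0,0],[0,0,0],0],[[2,0,0],[0,0,0],0],[[2,0,0],[0,0,0],0],[[2,0,0],[0,0,0],0],[[2,0,0],[0,0,0],0]]'
```

```text
time_s: 14.05
ee_pos: [0.5553, 0.2077, 0.0414]
ee_rot: [[1.0, 0.002, -0.003], [0.002, -1.0, 0.0], [-0.003, -0.0, -1.0]]
wrist_force: [-8.3, 1.0, 3.5]
opening: -0.0001
grip_force: 4.1
```

The TCP moved only 0.7 of the 2 mm commanded and the force rose to 8 N, so the lever is at its stop. I'll back off and check from above.

```bash
python3 -m creep '[[[-4,0,0],[0,0,0],0],[[-10,4,0],[0,0,0],0],[[-14,6,0],[0,0,0],0],[[-14,6,-30],[0,0,0],0],[[-14,6,-70],[0,0,0],0],[[-14,6,-120],[0,0,0],0],[[-14,40,-165],[0,0,0],0],[[-14,80,-185],[0,0,0],0],[[-14,93,-185],[0,0,0],0],[[-14,93,-185],[0,0,0],0]]'
python3 - <<'E'
from h import *
c=cam('wrist')
for q in('cover','marked_handle'):
  for d in optics.regions_of(c,q)[:1]:
    P=px2z(c,cv2.findNonZero(d['mask'].astype(np.uint8))[:,0],.067 if q=='cover' else .054)[:,:2]; print(q,d['confidence'],P.min(0),P.max(0))
cv2.imwrite('pics/w5.png',cv2.resize(c['frame'][:300,60:,::-1],None,fx=1.75,fy=1.75,interpolation=cv2.INTER_CUBIC))
E
```

```text
time_s: 15.3
ee_pos: [0.5425, 0.1139, 0.2253]
ee_rot: [[1.0, -0.0, -0.001], [-0.0, -1.0, 0.0], [-0.001, -0.0, -1.0]]
wrist_force: [-0.9, 0.2, -0.4]
opening: -0.0004
grip_force: 0.0
cover 0.72 [ 0.49446247 -0.1275106 ] [0.61936276 0.01750722]
marked_handle 0.95 [0.55714821 0.15536502] [0.58507345 0.21944688]
```

View pics/w5.png

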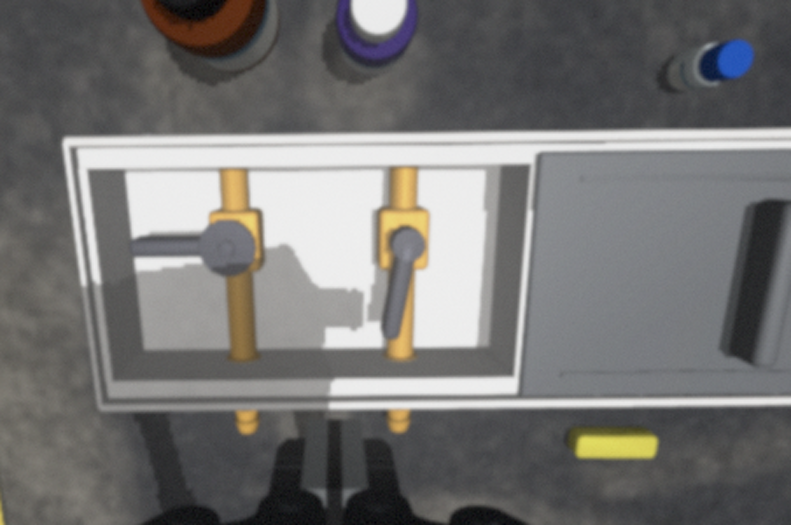

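The crop shows the marked lever pointing along +y, from its hub at (228,247) to its tip at (133,247). The plain lever is unmoved at (405,242), the cover lies flat at the far end with its edge at px column 535, and the bystanders are in place.

```bash
python3 -c "
from cell import bot
print(bot.close_job())"
```

```text
the job is handed in; nothing more can be done
None
```

I slid the cover to the far end of the box (about 4 mm short of the end wall) and pushed the marked lever shut against its stop. The last picture showed the plain lever, bottles, vial and timer undisturbed, and I handed the job in at about 15 s; no verdict came back.

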